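Close the screen exposure box

ROBOT

A 6-joint arm with a two-finger parallel gripper is mounted at the origin on the work surface. World frame = base frame: x ahead of the robot, y to its left, z up, the work surface at z = 0. Lengths are in mm, angles in rad, forces in N, time in s.
With the tool pointing down it reaches from about 275 to 1000 mm from the base axis. Payload 8.4 kg.
Tool frame: the origin (TCP) lies midway between the tips of the shut fingers; the grasp point (between the pads) lies 19 mm behind it; z points along the fingers, x is the direction in which the jaws open and shut, and the axes are right-handed (so a half turn about z gives the same grasp; the last joint's range is limited). The gripper opens to 85 mm and grips with 20 to 120 N. Pads are 22 mm wide; open, the fingers measure 114 mm over their backs; the gripper's body (76 mm by 85 mm) begins 54 mm behind the grasp point. The pads swing forward as they close: fully open they stand 13 mm farther back than shut.
Start: joints at [-0.002, 0.353, 1.633, -0, 1.155, -0.002], TCP at [625.002, -0, 231.281] pointing down, gripper open.
Joint ranges: [-2.63, 2.63], [-0.92, 2.1], [0.06, 2.66], [-1.3, 4.44], [0, 2.69], [-3.02, 3.02]. Speed limits (rad/s): [2.22, 2.22, 2.79, 3.14, 3.14, 3.14].

INTERFACE

Orientations are given as [roll, pitch, yaw] about the fixed x, y, z axes, in that order (R = Rz(yaw) Ry(pitch) Rx(roll)).
In Python, from rig import sense, grab_frame, camera_model, job gives the robot as it stands.
- The arm moves only by the tool arm_command, never from a script. Its argument "plan" is a list of rows, each an object with "translation": the shift along the tool's x, y, z in cm, a list of three; "twist": the turn about the tool's z in rad; "gripper": the opening, from 0 (shut) to 1 (fully open). A call has exactly 5 rows; each row is the pose to reach, as a shift and turn from the pose measured when the call began, along the tool's axes at that moment; what a row does not reach only later rows make up. A row lasts 1/12 s, in which the tool goes at most 41.7 mm and 7.16 degrees, less where a joint would pass 70% of its speed; a pose out of reach is approached as far as the arm can. A call with a gripper value outside its range is refused whole. The fingers move at their own pace and stop on an object; "squeeze" is the grip in N (left out, the last holds). Time passes only in rows, so rows that repeat a pose let the fingers close, or fill a call up. It gives the time, the measured TCP pose, the force and the opening at its end, in the units of the state.
- sense(): the state, without advancing time (a new reading comes with each control period).
- grab_frame(name): name is "scene" or "side" or "wrist"; returns the picture (400x640x3 uint8, blue, green, red); there is no depth.
- camera_model(name): a dict with "fx", "fy", "cx", "cy" (pixels), "pose" (4x4, takes a point from camera to world coordinates). Camera axes: x right, y down, z forward; pixel columns grow to the right and rows downward; lengths in mm; the calibration is good to about 2 mm. A picture is of the moment at which its call begins: read the wrist's pose just before it. camera_model takes no time and is no camera call; for the wrist camera it gives the pose at the moment of the call.
- job.sign_off(): hands the job in, once; it reports no verdict.
The state is a dict: "clock": time; "qpos": joint angles; "qvel": joint speeds; "joint_efforts": joint torques, N m; "eef_pos": TCP position; "tcp_rot": TCP orientation; "contact_force": force on the tool from outside, world axes, zero at the start; "wrist_torque": the same for the moment, N m; "opening": opening from 0.0 (shut) to 1.0 (fully open).
Only numpy, scipy, OpenCV 4.12 (cv2) and the standard library are available. Lean on these libraries where they do the work, as an engineer would, in place of code of your own. Each camera call takes 0.05 s, during which the arm holds its last target.

TASK

Get the exposure box ready to expose: with the fingertips, push the upright metal pressure flap all the way down over the artwork plate, and only then push the hinged cover over and down until it is fully shut, easing it down rather than slamming it. Nothing needs picking up: do not lift or carry anything, and leave the artwork plate and everything else on the table where it is.

Things in the scene. Friction and masses are not known exactly. Their poses are not given: they have to be found in the camera images.
- case: Grey open-topped box, 200 (x) by 240 (y) mm, rim 80 mm high, fixed. Origin: centre of its underside, on the table; z up. -x side (dial) faces roughly to the robot; cover on the +y side. Walls 12 mm; glass bed inside, top at z = 50 mm. In this frame the flap's hinge line runs along y at x = -75 mm, z = 58 mm; the cover's hinge line runs along x at y = +120 mm, z = 81 mm.
- flap (a joint): Angle (rad) of the bare aluminium flap, 130 mm from hinge to edge, 150 mm wide (centred on case y = -20 mm), 6 mm thick, hinged inside the box near the -x wall. 0 = flat (upper face at case z = 64 mm), 1.57 = upright, stop 1.75. It folds towards case +x: push its -x face. A friction hinge keeps it where left; about 1 to 3 N at the edge.
- cover (a joint): Angle (rad) of the grey cover, 240 mm from hinge to edge, 200 mm wide, centred on case x = 0, 12 mm thick, with an 80 mm wide lip 14 mm beyond the edge. 0 = shut (upper face at case z = 93 mm), 1.57 = upright, stop 1.95. It closes towards case -y: push its +y (outer) face. A friction hinge keeps it where left; 2 to 7 N near the edge. The upright flap blocks it.
- flap_edge (a point): Middle of the flap's free edge, mid-thickness; 130 mm from the flap's hinge. The flap's inner (+x) face carries a thin black pad.
- cover_edge (a point): Middle of the cover's free edge, where the lip begins, mid-thickness; 240 mm from the cover's hinge. The cover's inner face carries a thin black pad.
- artwork: Loose white artwork plate, 90 x 100 x 5 mm, on the glass under the flap's place; origin: centre of its underside. It stays where it is.
- jar_a: Ink jar with white cap, diameter 66 mm, 80 mm high, beside the box; origin: centre of its underside. Leave alone.
- jar_b: Ink jar with black cap, diameter 66 mm, 75 mm high, beside the box; origin: centre of its underside. Leave alone.
- tape: Empty cardboard core, a ring lying flat, outer diameter 96 mm, 45 mm high, beside the box; origin: centre of its underside. Leave alone.
- squeegee: Wooden squeegee with rubber blade, 180 mm along its y, 30 mm wide plus the blade, 28 mm high, lying on the far side of the box; origin: centre of the wood's underside. Leave alone.
- spatula: Spatula about 200 mm long lying flat on the robot's side of the box. Leave alone.
- tub: White tub with grey lid, diameter 130 mm, 130 mm high, standing on the robot's left; origin: centre of its underside. Leave alone.
- brush_cup: Aluminium cup, diameter 72 mm, 90 mm high, with brush handles up to 155 mm high, on the robot's right; origin: centre of its underside. Leave alone.

How it is judged (in metres and radians):
On the way, in this order (a step that is already met when the one before it is completed fails the run):
1. the flap is folded fully down while the cover still stands open (value of joint flap below 0.08 rad and value of joint cover above 1.1 rad), for 0.2 s.
2. the cover is fully shut over the folded flap (value of joint cover below 0.05 rad and value of joint flap below 0.08 rad), for 0.2 s.
At the end, for the whole second after the job is handed in: The flap lies down (joint under 0.08 rad) and the cover over it is shut (joint under 0.05 rad) and at rest; the artwork plate is within 15 mm and every other loose thing within 30 mm of where it started (all of step 2 and velocity of joint cover between -0.05 and 0.05 rad/s and distance of artwork from where it was at the start of the episode below 0.015 m and distance of each of jar_a, jar_b, tape, squeegee, spatula, tub, brush_cup from where it was at the start of the episode below 0.03 m); the robot touches nothing.
It fails at once if the cover is swung down (below 1.1 rad) before the flap is folded down (value of joint cover below 1.1 rad and value of joint flap above 0.3 rad).
It fails at once if the cover is slammed (faster than 2.5 rad/s over its last 0.3 rad) (value of joint cover below 0.3 rad and velocity of joint cover below -2.5 rad/s).
It fails at once if the artwork plate is shifted by more than 15 mm or lifted (distance of artwork from where it was at the start of the episode above 0.015 m).
It fails at once if something else on the table is moved by more than 30 mm, lifted or tipped (distance of any of jar_a, jar_b, tape, squeegee, spatula, tub, brush_cup from where it was at the start of the episode above 0.03 m or angle between any of jar_a, jar_b, tape, tub, brush_cup's own z axis and vertical above 0.5 rad).
It also fails if it takes over 58 s, if anything falls off the work surface, if the arm or the gripper's body presses on something with over 40 N, if the wrist force passes 120 N, or if a joint passes its speed limit or range.

## Working session

There is one attempt and no reset: what is moved stays moved. The work goes in short steps, Python scripts to look and compute and a tool call to move; the robot and the scene stay as the last step left them, time stands still between calls to the robot, and variables do not carry over. Pictures are saved under pics/ and viewed, and the job is handed in when it is done.

Besides the shell and the picture viewer there is one more tool, called as name(argument=value, ...), one argument or row to a line, values as JSON. arm_command: Moves the arm, as the interface text tells. Its arguments: {"type":"object","properties":{"plan":{"type":"array","items":{"type":"object","properties":{"translation":{"type":"array","items":{"type":"number"}},"twist":{"type":"number"},"gripper":{"type":"number"}}}},"squeeze":{"type":"number"}},"required":["plan"]}

```bash
mkdir -p pics; ls
python3 - <<'E'
from rig import sense, grab_frame, camera_model, job
import cv2
s=sense();print(s)
for n in("scene","side","wrist"):
    cv2.imwrite(f"pics/{n}0.png",grab_frame(n)); m=camera_model(n);print(n,m)
E
```

```text
pics
{'clock': 0.0, 'qpos': array([-2.35825980e-03,  3.53627879e-01,  1.63415610e+00, -3.18532340e-05,
        1.15518810e+00, -2.39914002e-03]), 'qvel': array([-0.00084294,  0.00177449, -0.00062867,  0.00033832,  0.00062414,
        0.00174311]), 'joint_efforts': array([-2.03471049e-03, -6.05236173e+01, -3.42063046e+01, -2.62302356e-04,
        9.48130677e-03,  3.61521288e-06]), 'eef_pos': array([6.24516054e+02, 1.72434823e-02, 2.30564939e+02]), 'tcp_rot': array([3.14156684e+00, 1.37948564e-03, 5.37431422e-05]), 'contact_force': array([-0.44480892,  0.47480146,  0.45364664]), 'wrist_torque': array([ 0.025156  , -0.00081839, -0.02633966]), 'opening': 0.9994004754633243}
scene {'fx': 400.76184128459, 'fy': 400.76184128459, 'cx': 320.2103278998192, 'cy': 194.67121021444154, 'pose': array([[ 4.44715218e-01,  6.13660167e-01, -6.52418251e-01,
         1.35591575e+03],
       [ 8.95420653e-01, -2.87350213e-01,  3.40076034e-01,
        -4.33802787e+02],
       [ 2.12185923e-02, -7.35425764e-01, -6.77273000e-01,
         8.47820437e+02],
       [ 0.00000000e+00,  0.00000000e+00,  0.00000000e
[... 244 characters left out ...]
31e-01, -6.75624255e-01,  7.10430868e-01,
        -1.02225340e+03],
       [ 1.70285850e-02, -7.26884223e-01, -6.86548872e-01,
         1.05173823e+03],
       [ 0.00000000e+00,  0.00000000e+00,  0.00000000e+00,
         1.00000000e+00]])}
wrist {'fx': 333.69429875492136, 'fy': 333.69429875492136, 'cx': 313.06615792092487, 'cy': 200.71561047632238, 'pose': array([[ 9.99999884e-01,  1.99905061e-04, -4.37916284e-04,
         6.24755702e+02],
       [ 6.13466758e-05, -9.55202186e-01, -2.95954016e-01,
         7.72631395e+01],
       [-4.77461297e-04,  2.95953955e-01, -9.55202088e-01,
         3.72890025e+02],
       [ 0.00000000e+00,  0.00000000e+00,  0.00000000e+00,
         1.00000000e+00]])}
```

View pics/scene0.png

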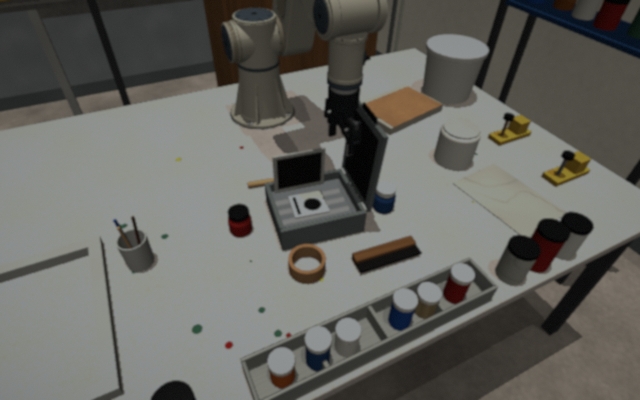

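View pics/side0.png

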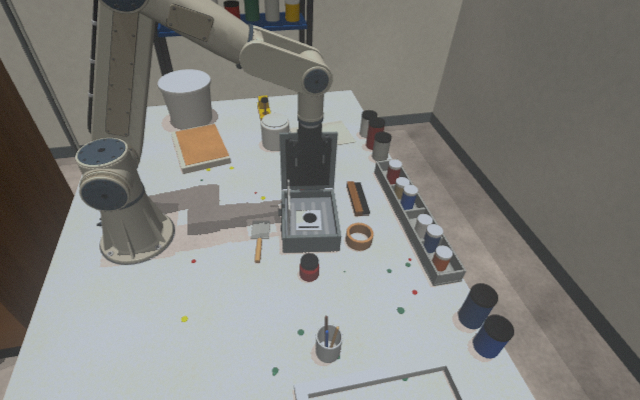

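View pics/wrist0.png

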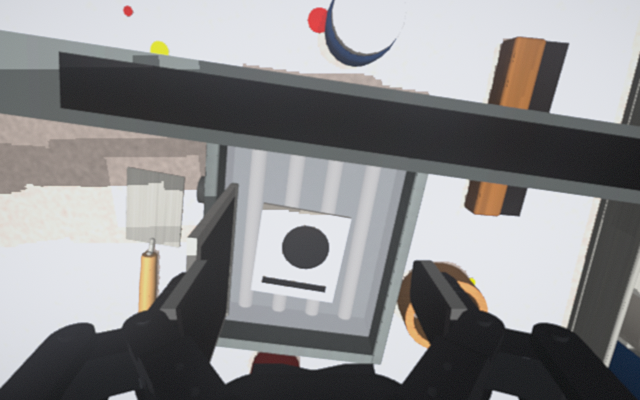

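The scene, side and wrist views show the open box with the flap upright at its left (robot) side and the cover upright on its +y side. In the wrist view the rim's near right corner is around (375,362). I'll enlarge the views to read the corners.

Run:
```python
import cv2
a=cv2.imread("pics/scene0.png")[90:260,220:440];cv2.imwrite("pics/sc_c.png",cv2.resize(a,None,fx=3.5,fy=3.5,interpolation=cv2.INTER_CUBIC))
a=cv2.imread("pics/side0.png")[110:290,240:400];cv2.imwrite("pics/si_c.png",cv2.resize(a,None,fx=3.3,fy=3.3,interpolation=cv2.INTER_CUBIC))
a=cv2.imread("pics/wrist0.png")[120:400,130:510];cv2.imwrite("pics/wr_c.png",cv2.resize(a,None,fx=2.,fy=2.,interpolation=cv2.INTER_CUBIC))
```

```text
(no output)
```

View pics/sc_c.png

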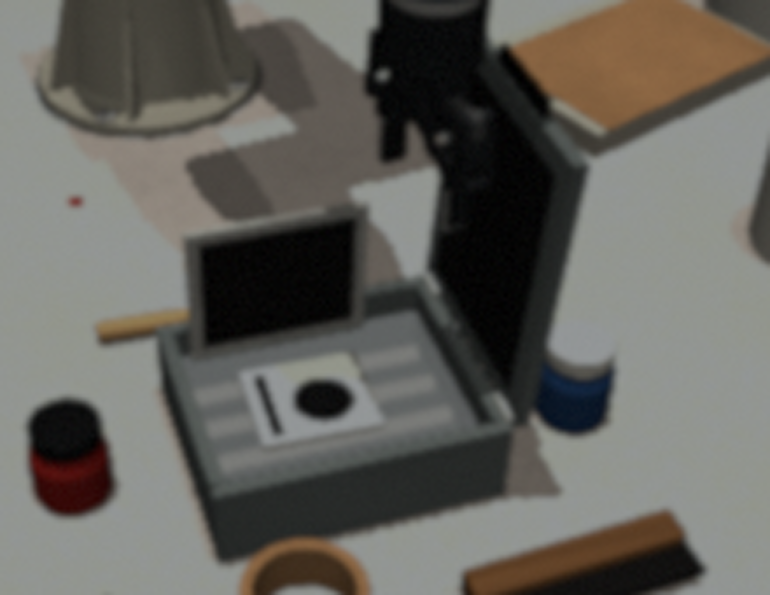

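View pics/si_c.png

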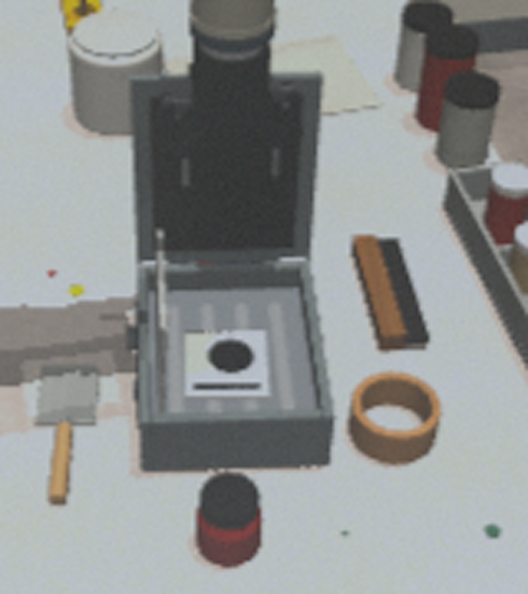

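View pics/wr_c.png

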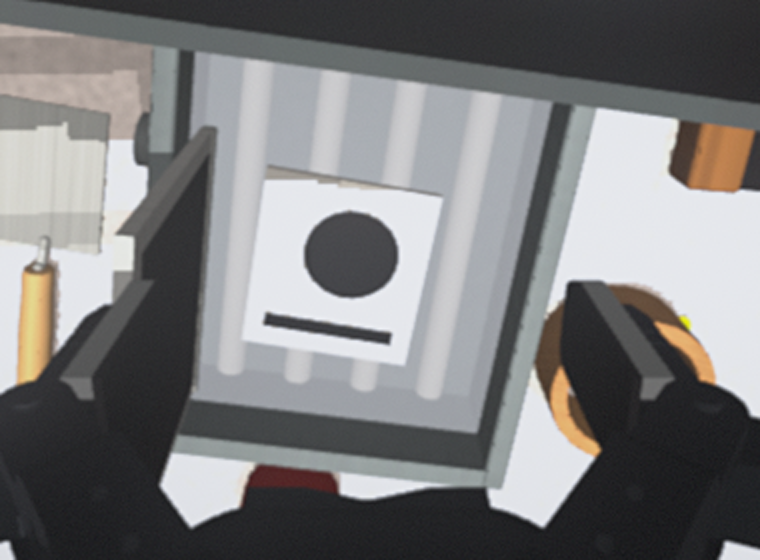

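```bash
cat > h.py <<'E'
import numpy as np
from rig import sense, grab_frame, camera_model, job
def ray(n,u,v,m=None):
    m=m or camera_model(n);P=m["pose"]
    return P[:3,3],P[:3,:3]@np.array([(u-m["cx"])/m["fx"],(v-m["cy"])/m["fy"],1])
def plane(n,u,v,z):
    o,d=ray(n,u,v);return o+d*(z-o[2])/d[2]
def proj(n,p):
    m=camera_model(n);P=m["pose"];c=P[:3,:3].T@(np.array(p)-P[:3,3]);return m["fx"]*c[0]/c[2]+m["cx"],m["fy"]*c[1]/c[2]+m["cy"]
E
python3 - <<'E'
from h import *
np.set_printoptions(precision=1,suppress=True)
for l,n,u,v in [("+x-y","wrist",380,364),("+x edge","wrist",426,175),("-x edge","wrist",206,145),("-y edge","wrist",216,346),
 ("-x-y","side",282.4,236.7),("+x-y","side",340,236),("+x+y","side",333.3,190.3),("-x+y","side",282.4,190.3),
 ("-x-y","scene",265.7,184.3),("+x-y","scene",282,230.9),("+x+y","scene",365.7,211.4)]:
    print(l,n,plane(n,u,v,80))
E
```

```text
+x-y wrist [ 697.1 -198.6   80. ]
+x edge wrist [726.   10.7  80. ]
-x edge wrist [531.1  37.5  80. ]
-y edge wrist [ 521.5 -175.1   80. ]
-x-y side [ 502.9 -169.5   80. ]
+x-y side [ 694.1 -201.8   80. ]
+x+y side [728.9  27.3  80. ]
-x+y side [538.4  61.8  80. ]
-x-y scene [ 509.5 -171.7   80. ]
+x-y scene [ 697.7 -198.3   80. ]
+x+y scene [728.7  33.8  80. ]
```

```bash
cat >> h.py <<'E'
C=np.array([615.5,-66,0]);Y=-0.14
R=np.array([[np.cos(Y),-np.sin(Y),0],[np.sin(Y),np.cos(Y),0],[0,0,1]])
def w(p): return C+R@np.array(p,float)
def k(p): return R.T@(np.array(p,float)-C)
def onplane(n,u,v,ax,val):   # case plane coordinate ax = val
    o,d=ray(n,u,v);o=R.T@(o-C);d=R.T@d;return o+d*(val-o[ax])/d[ax]
E
python3 - <<'E'
from h import *
np.set_printoptions(precision=1,suppress=True)
print("cover")
for a,b,x in[(280.3,134.2,-100),(337.6,132.7,100)]:
    p=onplane("side",a,b,0,x);print(p,np.hypot(p[1]-120,p[2]-81),np.arctan2(p[2]-81,120-p[1]))
print("flap")
for u,v,y in[(273.4,158.6,-95),(324.9,149.1,55)]:
    p=onplane("scene",u,v,1,y);print(p,np.hypot(p[0]+75,p[2]-58),np.arctan2(p[2]-58,p[0]+75))
# flap on side: top
for u,v,z in[(288.5,179.7,188)]: print(k(plane("side",u,v,z)))
import cv2
for p in [(-100,-120,80),(100,-120,80),(100,120,80),(-75,-95,188),(-75,55,188)]:
    print(p,proj("scene",w(p)),proj("side",w(p)))
# jars
print("jar_a",plane("scene",386,187,80),k(plane("scene",386,187,80)))
print("jar_b top", k(plane("side",309.5,261,75)))
print("tape", k(plane("side",359,230,45)),"squeegee",k(plane("side",357,197,28)))
# spatula
print("spat",k(plane("side",258,230,5)),k(plane("side",258,258,10)))
E
```

```text
cover
[-100.   581.4   24.4] 464.8440176175585 -3.019445709093373
[100.  126.1 326.3] 245.39050050961404 1.595652082451058
flap
[-71.7 -95.  181.7] 123.75835179621681 1.5439726576435235
[-78.6  55.  177. ] 119.05629803809548 1.600759126398716
[-70.9  49.  188. ]
(-100, -120, 80) (np.float64(264.75856545265987), np.float64(182.2220026672538)) (np.float64(281.51926090535017), np.float64(237.132937310654))
(100, -120, 80) (np.float64(281.84747344855805), np.float64(230.98405402690042)) (np.float64(340.82759174659407), np.float64(235.1987084890182))
(100, 120, 80) (np.float64(367.7726696260051), np.float64(211.43728455149224)) (np.float64(333.15879468477823), np.float64(188.25037463484202))
(-75, -95, 188) (np.float64(272.97768339282743), np.float64(156.03014235858882)) (np.float64(288.2945382801234), np.float64(208.66524662194885))
(-75, 55, 188) (np.float64(325.4273321103866), np.float64(146.63028730229124)) (np.float64(287.2926877580072), np.float64(178.61418558201578))
jar_a [667.9 139.5  80. ] [ 23.2 210.8  80. ]
jar_b top [ -12.3 -220.3   75. ]
tape [174.2 -67.4  45. ] squeegee [198.2 123.   28. ]
spat [-187.2  -15.4    5. ] [-182.3 -149.2   10. ]
```

The pushes will be about 1.57 for the flap and 1.6 for the cover, with the case at (615.5, -66) and yaw -0.14. I'll move over to the flap's -x side and close the fingers.

arm_command(
  plan=[
    {"translation": [-3, 1.7, 0], "twist": 0.05, "gripper": 0},
    {"translation": [-6.2, 3.5, 0], "twist": 0.1, "gripper": 0},
    {"translation": [-9.4, 5.2, 0], "twist": 0.14, "gripper": 0},
    {"translation": [-12.6, 7.0, 0], "twist": 0.14, "gripper": 0},
    {"translation": [-12.6, 7.0, 0], "twist": 0.14, "gripper": 0},
  ],
  squeeze=60,
)

```text
clock: 0.57
eef_pos: [492.8, -71.7, 230.0]
tcp_rot: [3.14, 0.006, -0.141]
contact_force: [0.9, -0.5, 0.4]
opening: 0.301
```

arm_command(
  plan=[
    {"translation": [0, 0, 0], "twist": 0, "gripper": 0},
    {"translation": [0, 0, 0], "twist": 0, "gripper": 0},
    {"translation": [0, 0, 0], "twist": 0, "gripper": 0},
    {"translation": [0, 0, 0], "twist": 0, "gripper": 0},
    {"translation": [0, 0, 0], "twist": 0, "gripper": 0},
  ],
)

```text
clock: 0.98
eef_pos: [493.5, -71.3, 229.9]
tcp_rot: [3.14, 0.006, -0.141]
contact_force: [0.4, 1.3, -0.8]
opening: 0.003
```

```bash
cat >> h.py <<'E'
def st():
    s=sense();print("t",round(s["clock"],2),"case",k(s["eef_pos"]).round(1),"rpy",s["tcp_rot"].round(3),"F",(R.T@s["contact_force"]).round(1),"op",round(s["opening"],2))
E
python3 - <<'E'
from h import *;import cv2
st()
cv2.imwrite("pics/s1.png",cv2.resize(grab_frame("side")[90:300,210:420],None,fx=2.8,fy=2.8))
cv2.imwrite("pics/w1.png",grab_frame("wrist"))
E
```

```text
t 0.98 case [-120.   -22.3  229.9] rpy [ 3.14   0.006 -0.141] F [ 0.2  1.4 -0.8] op 0.0
```

View pics/s1.png

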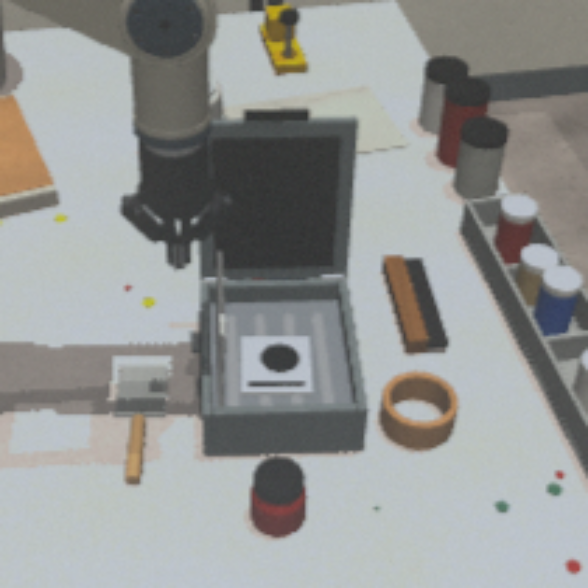

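View pics/w1.png

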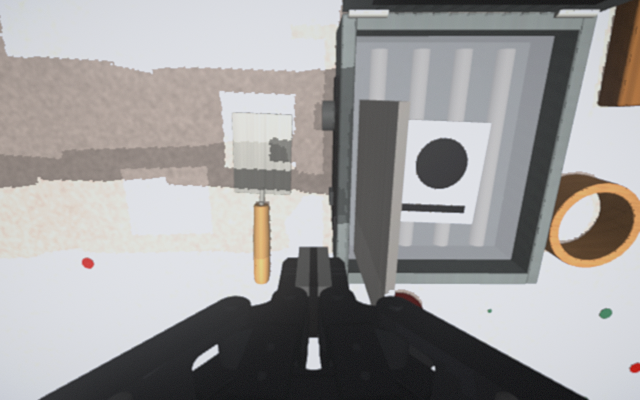

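Fingers are shut at case (-120, -22, 230), left of the flap. The flap top runs near columns 360–405 in the wrist view, to the right of the fingers. Descending beside it.

arm_command(
  plan=[
    {"translation": [0, 0, 2], "twist": 0, "gripper": 0},
    {"translation": [0, 0, 4], "twist": 0, "gripper": 0},
    {"translation": [0, 0, 6], "twist": 0, "gripper": 0},
    {"translation": [0, 0, 6.5], "twist": 0, "gripper": 0},
    {"translation": [0.5, 0, 6.5], "twist": 0, "gripper": 0},
  ],
)

```text
clock: 1.5
eef_pos: [496.2, -71.8, 163.4]
tcp_rot: [3.14, 0.01, -0.14]
contact_force: [0.8, 0.4, -0.4]
opening: -0.002
```

```bash
python3 -c "
from h import *
st()"
```

```text
t 1.5 case [-117.3  -22.3  163.4] rpy [ 3.14  0.01 -0.14] F [ 0.8  0.5 -0.4] op -0.0
```

arm_command(
  plan=[
    {"translation": [1.5, 0, 0], "twist": 0, "gripper": 0},
    {"translation": [3, 0, 0], "twist": 0, "gripper": 0},
    {"translation": [4.5, 0, 0.2], "twist": 0, "gripper": 0},
    {"translation": [6, 0, 0.6], "twist": 0, "gripper": 0},
    {"translation": [7.5, 0, 1.2], "twist": 0, "gripper": 0},
  ],
)

```text
clock: 1.92
eef_pos: [572.7, -82.5, 152.5]
tcp_rot: [3.14, 0.007, -0.14]
contact_force: [-0.6, 1.0, 2.5]
opening: 0.004
```

Run:
```python
from h import *;import cv2
st()
cv2.imwrite("pics/s2.png",cv2.resize(grab_frame("side")[90:300,210:420],None,fx=2.8,fy=2.8))
```

```text
t 1.92 case [-40.1 -22.3 152.5] rpy [ 3.14   0.007 -0.14 ] F [-0.8  0.9  2.5] op 0.0
```

View pics/s2.png

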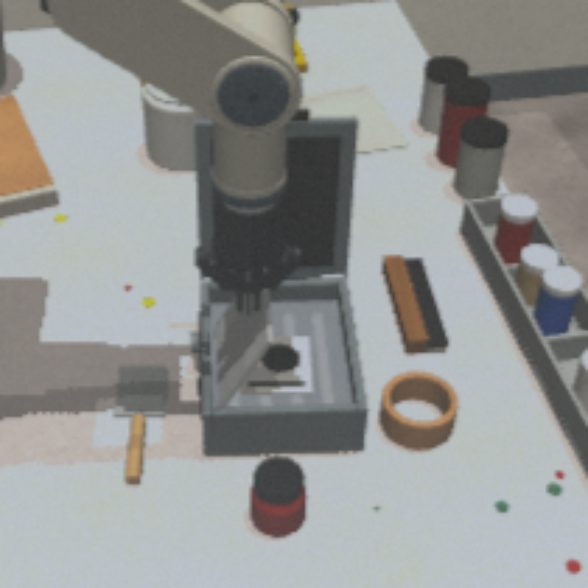

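The flap is leaning about 60° with the fingertips at its upper part (near 250,310). I'll continue along the arc.

arm_command(
  plan=[
    {"translation": [1.6, 0, 1.1], "twist": 0, "gripper": 0},
    {"translation": [2.9, 0, 2.4], "twist": 0, "gripper": 0},
    {"translation": [4.0, 0, 3.9], "twist": 0, "gripper": 0},
    {"translation": [4.8, 0, 5.5], "twist": 0, "gripper": 0},
    {"translation": [5.3, 0, 7.0], "twist": 0, "gripper": 0},
  ],
)

```text
clock: 2.38
eef_pos: [629.4, -90.5, 82.0]
tcp_rot: [3.14, 0.003, -0.14]
contact_force: [0.5, -0.5, 2.4]
opening: 0.003
```

arm_command(
  plan=[
    {"translation": [0, 0, 0.5], "twist": 0, "gripper": 0},
    {"translation": [0, 0, 0.9], "twist": 0, "gripper": 0},
    {"translation": [0, 0, 1.2], "twist": 0, "gripper": 0},
    {"translation": [0, 0, 1.5], "twist": 0, "gripper": 0},
    {"translation": [0, 0, 1.5], "twist": 0, "gripper": 0},
  ],
)

```text
clock: 2.8
eef_pos: [629.3, -90.5, 67.4]
tcp_rot: [3.14, 0.002, -0.14]
contact_force: [0.5, -0.2, -0.1]
opening: -0.002
```

Run:
```python
from h import *;import cv2
st()
```

```text
t 2.8 case [ 17.  -22.3  67.4] rpy [ 3.14e+00  2.00e-03 -1.40e-01] F [ 0.6 -0.1 -0.1] op -0.0
```

arm_command(
  plan=[
    {"translation": [0, 0, 0.2], "twist": 0, "gripper": 0},
    {"translation": [0, 0, 0.3], "twist": 0, "gripper": 0},
    {"translation": [0, 0, 0.4], "twist": 0, "gripper": 0},
    {"translation": [0, 0, 0.5], "twist": 0, "gripper": 0},
    {"translation": [0, 0, 0.5], "twist": 0, "gripper": 0},
  ],
)

```text
clock: 3.22
eef_pos: [629.5, -90.5, 63.9]
tcp_rot: [3.14, 0.002, -0.14]
contact_force: [-3.6, 0.4, 11.9]
opening: 0.002
```

Run:
```python
from h import *;import cv2
st()
cv2.imwrite("pics/s3.png",cv2.resize(grab_frame("side")[90:300,210:420],None,fx=2.8,fy=2.8))
st()
```

```text
t 3.22 case [ 17.3 -22.3  63.9] rpy [ 3.14e+00  2.00e-03 -1.40e-01] F [-3.7 -0.1 11.9] op 0.0
t 3.27 case [ 17.3 -22.3  63.9] rpy [ 3.14e+00  2.00e-03 -1.40e-01] F [-2.6 -0.4 11.5] op 0.0
```

View pics/s3.png

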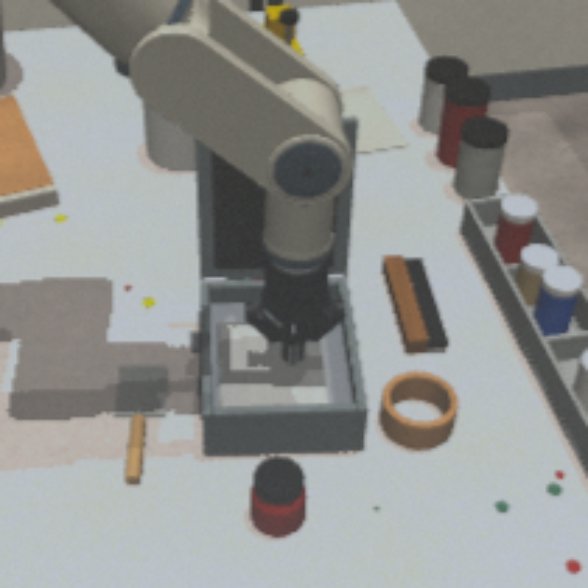

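Force 12 N at z = 63.9 (expected flat face 64), and the picture shows the flap flat around (270,375). Rising clear and going over the cover.

arm_command(
  plan=[
    {"translation": [0, 0, -2], "twist": 0, "gripper": 0},
    {"translation": [0, 0, -5], "twist": 0, "gripper": 0},
    {"translation": [0, 0, -8.5], "twist": 0, "gripper": 0},
    {"translation": [0, 0, -12], "twist": 0, "gripper": 0},
    {"translation": [0, 0, -16], "twist": 0, "gripper": 0},
  ],
)

```text
clock: 3.68
eef_pos: [628.6, -90.2, 224.4]
tcp_rot: [3.14, 0.004, -0.14]
contact_force: [0.3, 0.5, -0.2]
opening: -0.004
```

arm_command(
  plan=[
    {"translation": [0, 0, -3.5], "twist": 0, "gripper": 0},
    {"translation": [0, 0, -7], "twist": 0, "gripper": 0},
    {"translation": [-0.5, 0, -10.5], "twist": 0, "gripper": 0},
    {"translation": [-1.0, 0, -14], "twist": 0, "gripper": 0},
    {"translation": [-1.7, 0, -16], "twist": 0, "gripper": 0},
  ],
)

```text
clock: 4.1
eef_pos: [613.0, -87.8, 388.7]
tcp_rot: [3.14, -0.0, -0.14]
contact_force: [0.9, -0.2, 0.6]
opening: -0.004
```

Run:
```python
from h import *;import cv2
st()
cv2.imwrite("pics/s4.png",cv2.resize(grab_frame("side")[90:300,210:420],None,fx=2.8,fy=2.8))
cv2.imwrite("pics/w4.png",grab_frame("wrist"))
st()
```

```text
t 4.1 case [  0.5 -21.9 388.7] rpy [ 3.14 -0.   -0.14] F [ 1.  -0.1  0.6] op -0.0
t 4.2 case [  0.7 -21.9 389.3] rpy [ 3.14e+00 -3.00e-03 -1.40e-01] F [0.6 0.1 0.6] op -0.0
```

View pics/s4.png

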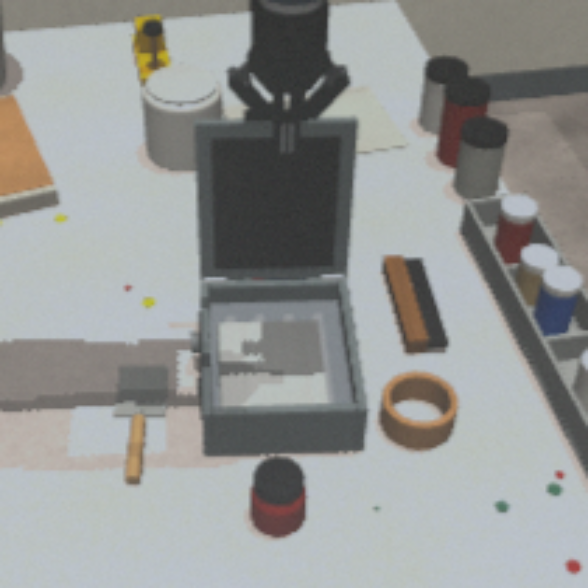

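View pics/w4.png

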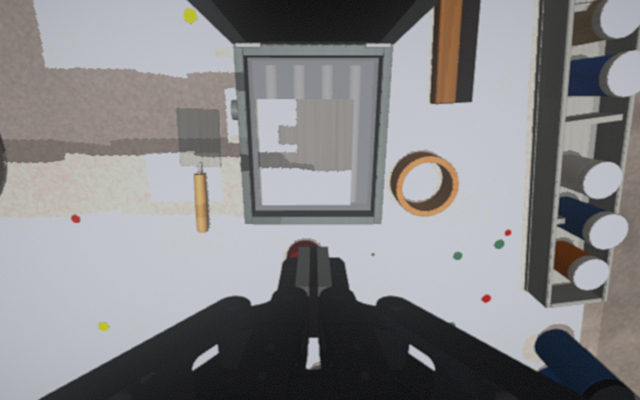

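The flap lies flat (it fills about 258–352 × 98–208 in the wrist view) and the cover is still upright. Crossing over it at z≈389.

arm_command(
  plan=[
    {"translation": [0, -3, 0], "twist": 0, "gripper": 0},
    {"translation": [0, -7, 0], "twist": 0, "gripper": 0},
    {"translation": [0, -11, 0], "twist": 0, "gripper": 0},
    {"translation": [0, -15, 0], "twist": 0, "gripper": 0},
    {"translation": [0, -19, 0], "twist": 0, "gripper": 0},
  ],
)

```text
clock: 4.62
eef_pos: [639.2, 101.9, 387.6]
tcp_rot: [3.14, -0.001, -0.141]
contact_force: [0.3, -0.2, -0.5]
opening: -0.003
```

Run:
```python
from h import *;import cv2
st()
cv2.imwrite("pics/c5.png",cv2.resize(grab_frame("scene")[60:260,220:440],None,fx=2.8,fy=2.8))
cv2.imwrite("pics/w5.png",grab_frame("wrist"))
st()
```

```text
t 4.62 case [ -0.  169.6 387.6] rpy [ 3.14e+00 -1.00e-03 -1.41e-01] F [ 0.4 -0.2 -0.5] op -0.0
t 4.72 case [-3.000e-01  1.733e+02  3.871e+02] rpy [-3.141  0.    -0.135] F [ 0.2 -0.4 -1.1] op -0.0
```

View pics/c5.png

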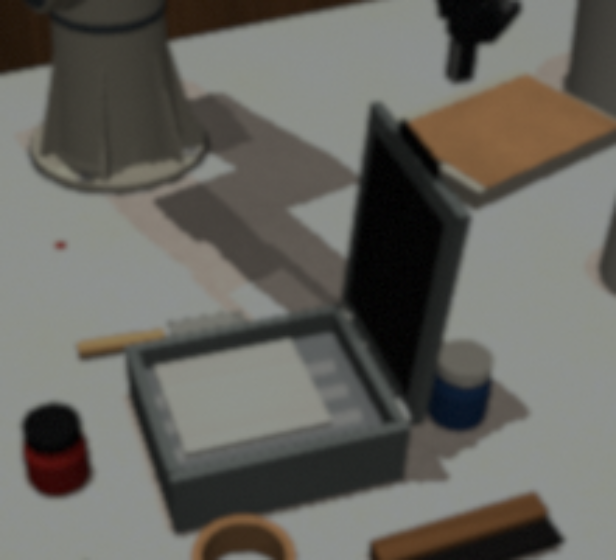

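View pics/w5.png

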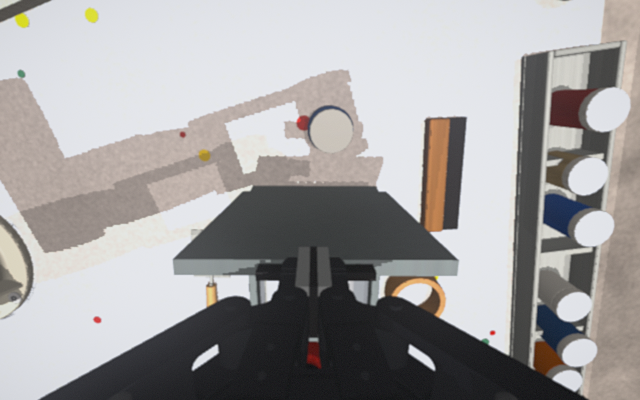

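```bash
python3 -c "
from h import *
for u,v in((176,259),(457,260),(318,273)): print(k(plane('wrist',u,v,321)).round(1))"
```

```text
[-94.9 143.5 321. ]
[ 99.2 143.6 321. ]
[  3.2 133.1 321. ]
```

Cover's outer top edge is at case y≈143 (angle ≈1.65). The tool at y≈173 clears it, so I'll descend to z≈295.

arm_command(
  plan=[
    {"translation": [0, 0, 2.5], "twist": 0, "gripper": 0},
    {"translation": [0, 0, 5], "twist": 0, "gripper": 0},
    {"translation": [0, 0, 7.5], "twist": 0, "gripper": 0},
    {"translation": [0, 0, 9], "twist": 0, "gripper": 0},
    {"translation": [0, 0, 9], "twist": 0, "gripper": 0},
  ],
)

```text
clock: 5.13
eef_pos: [636.8, 104.8, 291.8]
tcp_rot: [3.139, 0.008, -0.136]
contact_force: [0.2, -0.8, -0.7]
opening: -0.002
```

Run:
```python
from h import *
st()
```

```text
t 5.13 case [ -2.7 172.1 291.8] rpy [ 3.139  0.008 -0.136] F [ 0.3 -0.7 -0.7] op -0.0
```

arm_command(
  plan=[
    {"translation": [0, 1.1, 0], "twist": 0, "gripper": 0},
    {"translation": [0, 2.2, 0], "twist": 0, "gripper": 0},
    {"translation": [0, 3.4, 0], "twist": 0, "gripper": 0},
    {"translation": [0, 4.6, 0], "twist": 0, "gripper": 0},
    {"translation": [0, 5.8, 0], "twist": 0, "gripper": 0},
  ],
)

```text
clock: 5.55
eef_pos: [628.8, 46.2, 292.7]
tcp_rot: [3.14, 0.007, -0.136]
contact_force: [-0.2, 4.0, -2.8]
opening: -0.004
```

Run:
```python
from h import *;import cv2
st()
cv2.imwrite("pics/c6.png",cv2.resize(grab_frame("scene")[60:260,220:440],None,fx=2.8,fy=2.8))
```

```text
t 5.55 case [ -2.5 112.9 292.7] rpy [ 3.14   0.007 -0.136] F [-0.8  4.  -2.8] op -0.0
```

View pics/c6.png

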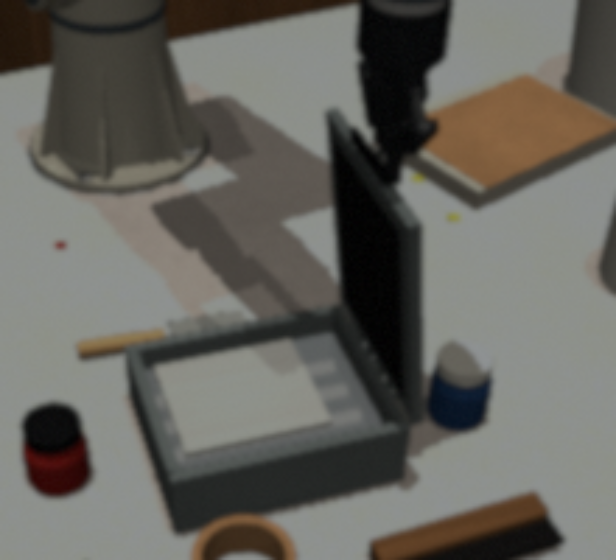

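The cover is swinging with the finger behind it (near 395,170). Continuing down the arc.

arm_command(
  plan=[
    {"translation": [0, 1.5, 0.2], "twist": 0, "gripper": 0},
    {"translation": [0, 3, 0.6], "twist": 0, "gripper": 0},
    {"translation": [0, 4.6, 1.0], "twist": 0, "gripper": 0},
    {"translation": [0, 6.2, 1.6], "twist": 0, "gripper": 0},
    {"translation": [0, 7.8, 2.2], "twist": 0, "gripper": 0},
  ],
)

```text
clock: 6.02
eef_pos: [618.2, -34.7, 271.7]
tcp_rot: [3.139, 0.005, -0.137]
contact_force: [1.4, 4.3, -1.3]
opening: -0.002
```

Run:
```python
from h import *
st()
```

```text
t 6.02 case [ -1.7  31.4 271.7] rpy [ 3.139  0.005 -0.137] F [ 0.8  4.5 -1.3] op -0.0
```

arm_command(
  plan=[
    {"translation": [0, 1.5, 1.0], "twist": 0, "gripper": 0},
    {"translation": [0, 3, 2.2], "twist": 0, "gripper": 0},
    {"translation": [0, 4.3, 3.5], "twist": 0, "gripper": 0},
    {"translation": [0, 5.5, 4.8], "twist": 0, "gripper": 0},
    {"translation": [0, 6.5, 6.0], "twist": 0, "gripper": 0},
  ],
)

```text
clock: 6.43
eef_pos: [609.3, -101.4, 211.7]
tcp_rot: [3.137, 0.003, -0.138]
contact_force: [1.1, 0.2, 4.3]
opening: -0.001
```

Run:
```python
from h import *;import cv2
st()
cv2.imwrite("pics/c7.png",cv2.resize(grab_frame("scene")[60:260,220:440],None,fx=2.8,fy=2.8))
```

```text
t 6.43 case [ -1.1 -35.9 211.7] rpy [ 3.137e+00  3.000e-03 -1.380e-01] F [1.  0.3 4.3] op -0.0
```

View pics/c7.png

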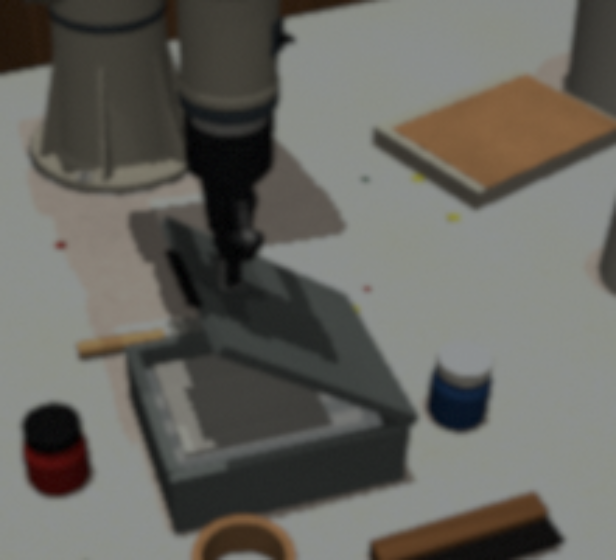

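The cover is about 33° open with the fingertips on its outer face near (230,285). Easing it down more slowly.

arm_command(
  plan=[
    {"translation": [0, 0.9, 1.2], "twist": 0, "gripper": 0},
    {"translation": [0, 1.7, 2.5], "twist": 0, "gripper": 0},
    {"translation": [0, 2.4, 3.8], "twist": 0, "gripper": 0},
    {"translation": [0, 3.0, 5.1], "twist": 0, "gripper": 0},
    {"translation": [0, 3.5, 6.4], "twist": 0, "gripper": 0},
  ],
)

```text
clock: 6.9
eef_pos: [602.8, -137.9, 144.2]
tcp_rot: [3.137, 0.006, -0.138]
contact_force: [1.8, 2.1, 2.3]
opening: -0.002
```

arm_command(
  plan=[
    {"translation": [0, 0.2, 0.9], "twist": 0, "gripper": 0},
    {"translation": [0, 0.4, 1.8], "twist": 0, "gripper": 0},
    {"translation": [0, 0.6, 2.6], "twist": 0, "gripper": 0},
    {"translation": [0, 0.7, 3.2], "twist": 0, "gripper": 0},
    {"translation": [0, 0.7, 3.7], "twist": 0, "gripper": 0},
  ],
)

```text
clock: 7.32
eef_pos: [601.3, -145.1, 106.4]
tcp_rot: [3.137, 0.006, -0.138]
contact_force: [-0.5, -2.0, 2.6]
opening: -0.001
```

Run:
```python
from h import *
st()
```

```text
t 7.32 case [ -3.  -80.3 106.4] rpy [ 3.137  0.006 -0.138] F [-0.2 -2.1  2.6] op -0.0
```

arm_command(
  plan=[
    {"translation": [0, 0, 0.4], "twist": 0, "gripper": 0},
    {"translation": [0, 0, 0.8], "twist": 0, "gripper": 0},
    {"translation": [0, 0, 1.1], "twist": 0, "gripper": 0},
    {"translation": [0, 0, 1.3], "twist": 0, "gripper": 0},
    {"translation": [0, 0, 1.4], "twist": 0, "gripper": 0},
  ],
)

```text
clock: 7.73
eef_pos: [601.3, -145.1, 92.9]
tcp_rot: [3.137, 0.006, -0.138]
contact_force: [-4.4, -1.7, 15.7]
opening: 0.002
```

Run:
```python
from h import *
st()
```

```text
t 7.73 case [ -3.  -80.3  92.9] rpy [ 3.137  0.006 -0.138] F [-4.1 -2.3 15.7] op 0.0
```

15.7 N at z = 92.9 (expected shut face 93), so the cover is shut. I'll hold briefly, then withdraw and look.

arm_command(
  plan=[
    {"translation": [0, 0, 0.1], "twist": 0, "gripper": 0},
    {"translation": [0, 0, 0.1], "twist": 0, "gripper": 0},
    {"translation": [0, 0, 0.1], "twist": 0, "gripper": 0},
    {"translation": [0, 0, 0.1], "twist": 0, "gripper": 0},
    {"translation": [0, 0, 0.1], "twist": 0, "gripper": 0},
  ],
)

```text
clock: 8.15
eef_pos: [601.3, -145.1, 93.0]
tcp_rot: [3.137, 0.006, -0.138]
contact_force: [-3.8, -1.1, 9.3]
opening: -0.0
```

arm_command(
  plan=[
    {"translation": [0, 0, -1], "twist": 0, "gripper": 0},
    {"translation": [0, 0, -4], "twist": 0, "gripper": 0},
    {"translation": [0, 0, -8], "twist": 0, "gripper": 0},
    {"translation": [0, 0, -12], "twist": 0, "gripper": 0},
    {"translation": [0, 0, -15], "twist": 0, "gripper": 0},
  ],
)

```text
clock: 8.57
eef_pos: [602.8, -144.2, 246.6]
tcp_rot: [3.137, 0.004, -0.138]
contact_force: [1.2, -0.8, -0.8]
opening: -0.002
```

arm_command(
  plan=[
    {"translation": [0, 0, -1], "twist": 0, "gripper": 0},
    {"translation": [0, 0, -3], "twist": 0, "gripper": 0},
    {"translation": [0, 0, -5], "twist": 0, "gripper": 0},
    {"translation": [0, 0, -5], "twist": 0, "gripper": 0},
    {"translation": [0, 0, -5], "twist": 0, "gripper": 0},
  ],
)

```text
clock: 8.98
eef_pos: [603.3, -143.8, 297.1]
tcp_rot: [3.137, 0.003, -0.138]
contact_force: [0.7, -0.8, -0.4]
opening: -0.003
```

Run:
```python
from h import *;import cv2
st()
a=cv2.resize(grab_frame("scene")[60:260,200:440],(480,400));b=cv2.resize(grab_frame("side")[90:290,230:390],(320,400))
cv2.imwrite("pics/c8.png",cv2.hconcat([a,b]))
np.set_printoptions(precision=1,suppress=True)
for y in(-120,-134):
  for x in(-100,100): print("shut pred",x,y,[np.array(proj(n,w((x,y,93))))for n in("scene","side")])
print("open .1", np.array(proj("scene",w((100,-119,117)))))
```

```text
t 8.98 case [ -1.2 -78.7 297.1] rpy [ 3.137e+00  3.000e-03 -1.380e-01] F [ 0.8 -0.7 -0.4] op -0.0
shut pred -100 -120 [array([264.4, 178.8]), array([281.4, 234.5])]
shut pred 100 -120 [array([281.6, 227.5]), array([341.1, 232.6])]
shut pred -100 -134 [array([259.7, 179.7]), array([281.5, 237.7])]
shut pred 100 -134 [array([276.3, 228.8]), array([341.6, 235.7])]
open .1 [281.6 220.9]
```

View pics/c8.png

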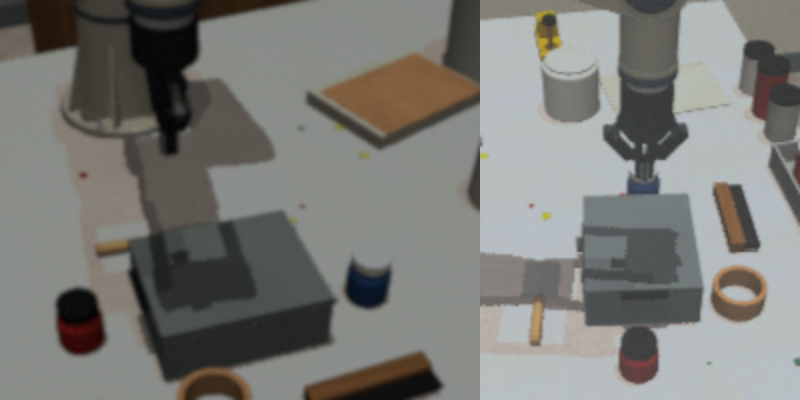

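The cover is flat on the case: its near corner is at about (281.5,227.5) in the scene view, which matches the shut prediction of (281.6,227.5). The loose things in view look unmoved and the arm is clear, so I'm signing off.

```bash
python3 -c "
from rig import job
print(job.sign_off())"
```

```text
the job is handed in; nothing more can be done
None
```

The exposure box is ready and the job is handed in. I pushed the flap fully down first, then swung the cover over from behind and eased it shut, in about 9 s of the 58 s allowed.

- **Flap:** the fingertips stopped at 63.9 mm with 12 N of push, against an expected flat height of 64 mm. The pictures taken before closing the cover showed it lying flat.
- **Cover:** the fingertips stopped at 92.9 mm with 15.7 N of push, against an expected shut height of 93 mm. After I withdrew, its near corner matched the predicted shut position to within about a pixel. By my path it closed at roughly 0.5 to 0.75 rad/s near the end, but I did not measure that speed.
- **Everything else:** the jars, tape, squeegee, spatula and tub looked unmoved in the last pictures, though I judged that by eye. The brush cup was outside those crops; the arm never went near it. I could not see the artwork plate once the flap covered it, so I have no direct check that it stayed put.
- **Robot:** it finished about 200 mm above the box with the force reading near zero.

One estimate disagreed: I first read the cover's starting angle as about 1.60 rad, and a closer look gave 1.62 to 1.65. No check failed.

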